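# Zero the tare dial and hold a repair strip down on the reed pan

### The job

First turn the green bench scale's black tare knob back (counterclockwise seen from above) to its zero stop. Then take the blue-handled press blade out of its wooden stand and hold it upright with its steel foot centred on and lying along the pale repair strip of the cherrywood reed pan, pressing lightly, with about 5 N, so that the scale's platform sinks about 6 mm. Finish while still holding it there at rest, and leave everything else on the bench where it is.

Things in the scene. Friction and masses are not known exactly. Their poses are not given: they have to be found in the camera images.
- scale: Fixed green bench scale, 45 mm high. Origin on the table, under the centre of its 170 x 170 mm weighing head; a dial wing 120 mm wide (x) reaches out along its -y to y = -213 mm. A round platform (144 mm across) stands on the head, its top 73 mm above the table when unloaded; the reed pan lies loose on it. The platform and the dial keep clear of each other.
- tare (a joint): Tare knob on the scale's dial wing, rad: 0 at the zero stop (red pointer at the thick green mark against the steel pin), growing clockwise from above, up to 2.0. Starts at 0.7 to 1.35. Turns stiffly (0.03 N m) and stays where it is left.
- tare_grip (a point): Point to grip on the tare knob, on its upright axis (150 mm from the scale's origin along the scale's -y), 73 mm above the table. The grip is an upright bar 40 mm long (along this point's x), 12 mm thick (y), from 11 mm below to 11 mm above this point; under the bar a round hub 38 mm across reaches down to the dial, 26 mm below this point. The point turns with the knob: at 0 its x axis is the scale's x axis; the red pointer is at its +x end.
- platform (a joint): Sinking of the scale's sprung platform, m: 0 unloaded (it carries the pan without sinking), up to 0.014 at the bottom. It starts to sink at 1 N of extra push, then 0.7 N per mm: 3.2 mm at about 3.2 N, 6 mm at 5.2 N.
- pan: Loose six-sided cherrywood reed pan, 0.35 kg, 152 mm across corners, with walls 22 mm high round its open chambers; origin at the centre of its underside, z up. Rests on the scale's platform.
- strip (a point): Centre of the top face of the pale repair strip on the pan (44 mm along this point's x, 18 mm along its y, its face 25 mm above the pan's underside and 3 mm above the walls). It lies 40 mm from the pan's centre along the pan's +y.
- stand: Fixed wooden block 85 x 65 x 40 mm (x, y, z), origin at the centre of its underside. A rectangular pocket 33 x 15 mm (x, y), open at the top with its floor 10 mm above the table, holds the press blade upright.
- blade: Press blade, loose, 0.09 to 0.16 kg, 116 mm tall, standing in the stand's pocket. Origin at the centre of its foot (underside), z up along the tool. Steel blade 28 mm (x) by 10 mm (y), 50 mm tall; brass collar 34 x 24 mm from 50 to 56 mm; blue handle 28 mm (x) by 20 mm (y) from 56 to 116 mm above the foot. Symmetrical, so either way round is the same.
- blade_foot (a point): Centre of the press blade's foot (its underside); axes as the blade.
- blade_grip (a point): Middle of the blue handle, 88 mm above the foot, where to grip it (20 mm across its y, 28 mm across its x); axes as the blade.
- bowl: Bystander: white enamel bowl with lid, 112 mm across, 85 mm high; origin at the centre of its underside.
- frame: Bystander: flat chrome button-board frame, 140 mm across, 8 mm high, lying on the cork; origin at its centre.
- post0: Bystander: brass lever post, 20 mm across, 40 mm high, standing; origin at the centre of its underside.
- post1: Bystander: brass lever post like the first.
- post2: Bystander: brass lever post like the first.
- wrench: Bystander: red-handled reed wrench, 140 mm long, 18 mm high, lying on the cork.
Not all that is in view belongs to the job. Of the things that look like the blade, the middle-sized one is meant.

How it is judged:
On the way, in this order (a step that is already met when the one before it is completed fails the run):
1. the tare knob is at its zero stop (within 0.08 rad) (value of joint tare below 0.08 rad), for 0.2 s.
2. the press blade is lifted clear of its stand (height (world z) of blade_foot above 0.055 m and contact force between the fingers and blade above 1 N and contact force between blade and stand below 0.05 N), for 0.1 s.
3. the blade's foot presses on the repair strip, upright and along it, with 2 to 10 N (contact force between blade and pan between 2 and 10 N and angle between blade_foot's own z axis and vertical below 0.14 rad and angle between the x axis of blade_foot and the x axis of strip, either way round below 0.2 rad and x of blade_foot in the frame of strip between -0.01 and 0.01 m and y of blade_foot in the frame of strip between -0.006 and 0.006 m and z of blade_foot in the frame of strip between -0.003 and 0.004 m), for 0.3 s.
At the end, for the whole second after the job is handed in: Fingers hold the blade still, within 0.14 rad of upright, foot within 10 mm along, 6 mm across and 0.20 rad of the strip, pressing 2 to 10 N (platform down 1.5 to 12.5 mm); tare within 0.08 rad of 0; pan flat, within 20 mm of scale centre, robot off pan and scale; bystanders moved under 30 mm (all of step 3 and contact force between the fingers and blade above 1 N and value of joint platform between 0.0015 and 0.0125 m and value of joint tare below 0.08 rad and linear speed of blade below 0.02 m/s and horizontal distance between pan and scale below 0.02 m and angle between pan's own z axis and vertical below 0.1 rad and contact force between each of the arm, the fingers and pan below 0.1 N and contact force between each of the arm, the fingers, blade and scale below 0.1 N and distance of each of bowl, frame, post0, post1, post2, wrench from where it was at the start of the episode below 0.03 m); the arm keeps its last pose, push and grip.
It fails at once if the pan is pressed with more than 20 N by the blade (contact force between blade and pan above 20 N).
It fails at once if the pan is shoved or tipped (distance of pan from where it was at the start of the episode above 0.025 m or angle between pan's own z axis and vertical above 0.15 rad).
It fails at once if a bystander is knocked about (distance of any of bowl, frame, post0, post1, post2, wrench from where it was at the start of the episode above 0.03 m).
It also fails if it takes over 51 s, if anything falls off the work surface, if the arm or the gripper's body presses on something with over 40 N, if the wrist force passes 120 N, or if a joint passes its speed limit or range.

### The arm

A 6-joint arm with a two-finger parallel gripper is mounted at the origin on the work surface. World frame = base frame: x ahead of the robot, y to its left, z up, the work surface at z = 0. Lengths are in m, angles in rad, forces in N, time in s.
With the tool pointing down it reaches from about 0.275 to 0.725 m from the base axis. Payload 15.9 kg.
Tool frame: the origin (TCP) lies at the centre of the arm's flange, where the gripper is bolted on; the fingertips stand 173 mm ahead of it and the grasp point (between the pads) lies 155 mm ahead of it (robot.pinch_z is the distance from the TCP to the grasp point, in m); z points along the fingers, x is the direction in which the jaws open and shut, and the axes are right-handed (so a half turn about z gives the same grasp; the last joint's range is limited). The gripper opens to 85 mm and grips with 20 to 120 N. Pads are 22 mm wide; open, the fingers measure 114 mm over their backs; the gripper's body (76 mm by 85 mm) begins 54 mm behind the grasp point. The pads swing forward as they close: fully open they stand 13 mm farther back than shut.
Start: joints at [1.197, 0.213, -0.034, 1.323, 0, 1.571], TCP at [0.183, 0.465, 0.405] pointing down, gripper open.
Joint ranges: [-2.98, 2.98], [-0.74, 1.72], [-1.14, 1.35], [-2.1, 2.04], [-1.57, 1.44], [-3.14, 3.14]. Speed limits (rad/s): [1.89, 1.89, 2.39, 2.57, 3.14, 3.14].

### API

Orientations are given as a unit quaternion [x, y, z, w].
In Python, from cell import state, eyes, ticket, robot gives the robot as it stands.
- The arm moves only by the shell command python3 -m pendant 'ROWS' [FORCE]. ROWS is JSON, a list of rows, each an object of numbers: "x", "y", "z": the shift along the tool's x, y, z in m; "wx", "wy", "wz": the turn, a rotation vector about the tool's x, y, z in rad; "jaw": the closure, from 0 (fully open) to 1 (shut). In form: [{"x": .., "y": .., "z": .., "wx": .., "wy": .., "wz": .., "jaw": ..}, ...]. A call has 1 to 12 rows; each row is the pose to reach, as a shift and turn from the pose commanded when the call began, along the tool's axes at that moment; what a row does not reach only later rows make up. A row lasts 1/10 s, in which the tool goes at most 50 mm and 8.59 degrees, less where a joint would pass 70% of its speed; a pose out of reach is approached as far as the arm can. A call with a gripper value outside its range is refused whole. The fingers move at their own pace and stop on an object; FORCE is the grip in N (left out, the last holds). Time passes only in rows, so rows that repeat a pose let the fingers close. It gives the time, the measured TCP pose, the force and the opening at its end, in the units of the state.
- state(): the state, without advancing time (a new reading comes with each control period).
- eyes.snapshot(name): name is "scene" or "side" or "wrist"; returns a dict with "color" (480x640x3 uint8, red, green, blue), "camera_matrix" (3x3 intrinsics, pixels), "rvec" (rotation vector, rad) and "tvec" (3), from world to camera coordinates, as OpenCV has them. Camera axes: x right, y down, z forward; pixel columns grow to the right and rows downward; lengths in m; the calibration is good to about 2 mm. A picture is of the moment at which its call begins. There is no depth.
- ticket.close_job(): hands the job in, once; it reports no verdict.
The state is a dict: "t": time; "joints": joint angles; "qvel": joint speeds; "joint_efforts": joint torques, N m; "position": TCP position; "tcp_rot": TCP orientation; "contact_force": force on the tool from outside, world axes, zero at the start; "wrist_torque": the same for the moment, N m; "opening": finger opening in m.
Only numpy, scipy, OpenCV 4.12 (cv2) and the standard library are available. Lean on these libraries where they do the work, as an engineer would, in place of code of your own. Each camera call takes 0.05 s, during which the arm holds its last target.

## Working session

There is one attempt and no reset: what is moved stays moved. The work goes in short steps, Python scripts to look and compute and a shell command to move; the robot and the scene stay as the last step left them, time stands still between calls to the robot, and variables do not carry over. Pictures are saved under pics/ and viewed, and the job is handed in when it is done.

```bash
mkdir -p pics; ls; cat > h.py <<'E'
import numpy as np, cv2
from cell import state, eyes, ticket, robot
from scipy.spatial.transform import Rotation as R
def snap(n,f=None):
    s=eyes.snapshot(n)
    if f: cv2.imwrite('pics/'+f,s['color'][...,::-1])
    np.savez('last_%s.npz'%n,**{k:np.asarray(v) for k,v in s.items()})
    return s
def load(n): return dict(np.load('last_%s.npz'%n))
def ray(s,u,v):
    K=s['camera_matrix'];Rm,_=cv2.Rodrigues(np.asarray(s['rvec'],float));t=np.asarray(s['tvec'],float).ravel()
    p=cv2.undistortPoints(np.array([[[u,v]]],float),K,None).ravel()
    return -Rm.T@t, Rm.T@np.array([p[0],p[1],1])
def onz(s,u,v,z):
    c,d=ray(s,u,v); return c+d*(z-c[2])/d[2]
def proj(s,P):
    return cv2.projectPoints(np.atleast_2d(np.array(P,float)),np.asarray(s['rvec'],float),np.asarray(s['tvec'],float),s['camera_matrix'],None)[0].reshape(-1,2)
E
python3 - <<'E'
from h import *
for n in ['scene','side','wrist']:
    s=snap(n,n+'0.png'); print(n,ray(s,320,240))
print(state(),robot.pinch_z)
E
```

```text
pics
scene (array([ 1.31235588, -0.59332987,  0.85329274]), array([-0.65696008,  0.44458024, -0.6092006 ]))
side (array([ 0.31428223, -0.82184484,  0.62397591]), array([ 0.19879496,  0.81080456, -0.55088312]))
wrist (array([0.10529308, 0.49706449, 0.37338517]), array([ 0.28774255, -0.1033351 , -0.95231246]))
{'t': 0.15, 'joints': array([ 1.19701889e+00,  2.13232188e-01, -3.48715433e-02,  1.32349658e+00,
       -1.55704302e-05,  1.57081973e+00]), 'qvel': array([-7.61027965e-04, -1.73375515e-03,  1.60273086e-03,  2.47697253e-03,
        6.39764289e-04, -4.75562643e-05]), 'joint_efforts': array([-4.02111546e-03, -6.86406255e+01,  4.87248087e+01,  1.31282728e-02,
       -2.38153470e-04,  6.07087799e-06]), 'position': array([0.18253012, 0.46537643, 0.40435248]), 'tcp_rot': array([ 8.26182853e-01,  5.63401927e-01, -3.27726786e-04,  2.32922437e-04]), 'contact_force': array([0.23193377, 0.67860448, 0.76728977]), 'wrist_torque': array([ 0.02091765,  0.01889383, -0.00797085]), 'opening': 0.08550280668514287} 0.1547
```

View pics/scene0.png

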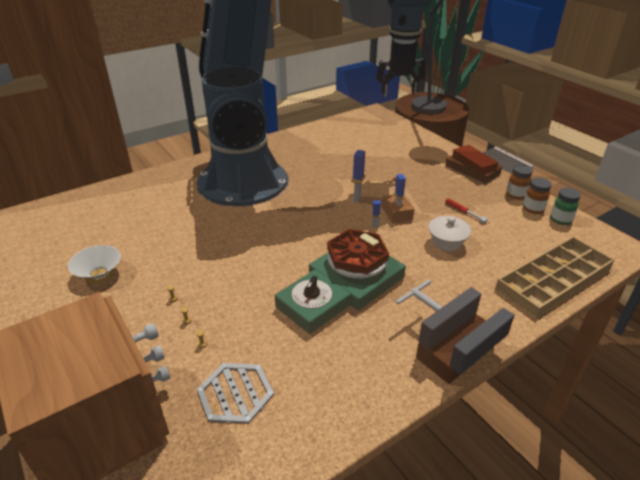

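View pics/side0.png

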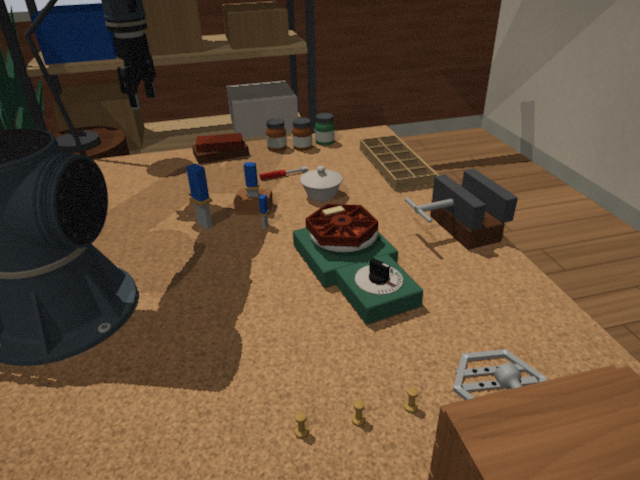

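View pics/wrist0.png

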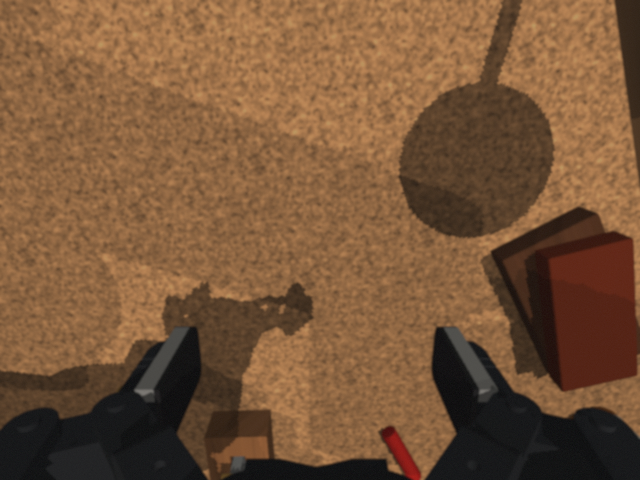

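The three lookalikes in the scene view are a tall blade at (359,175), the one in the wooden stand at (400,190), and a small one at (376,212). The middle-sized one in the stand is the one described. I'll check it in a close crop.

```bash
python3 - <<'E'
from h import *
a=load('scene')['color'][...,::-1]; b=load('side')['color'][...,::-1]
def cr(i,x,y,w,h,k): return cv2.resize(i[y:y+h,x:x+w],None,fx=k,fy=k,interpolation=cv2.INTER_CUBIC)
cv2.imwrite('pics/c1.png',cr(a,265,135,160,200,3))
cv2.imwrite('pics/c2.png',cr(b,180,150,250,180,3.2))
E
```

```text
(no output)
```

View pics/c1.png

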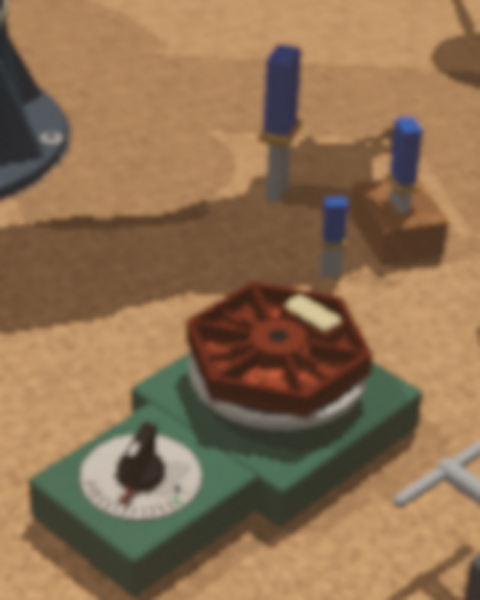

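View pics/c2.png

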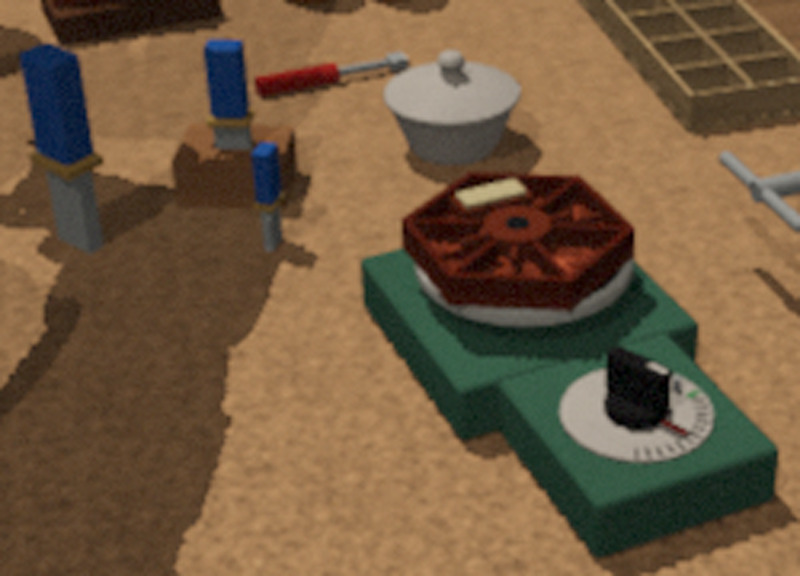

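```bash
cat >> h.py <<'E'
def tri(s1,p1,s2,p2):
    c1,d1=ray(s1,*p1);c2,d2=ray(s2,*p2)
    A=np.stack([d1,-d2],1);k=np.linalg.lstsq(A,c2-c1,rcond=None)[0]
    a,b=c1+k[0]*d1,c2+k[1]*d2
    return (a+b)/2, np.linalg.norm(a-b)
E
python3 - <<'E'
from h import *
np.set_printoptions(precision=4,suppress=True)
a=load('scene');b=load('side')
P=lambda x,y:(265+x/3,135+y/3); Q=lambda x,y:(180+x/3.2,150+y/3.2)
print('strip',tri(a,P(313,312),b,Q(491,193)))
print('blade top',tri(a,P(407,123),b,Q(226,47)))
print('knob dial',tri(a,P(141,476),b,Q(637,410)))
print('knob top',tri(a,P(146,432),b,Q(640,360)))
for n,p,q in [('wing near-left',(33,487),(775,455)),('wing tip2',(135,558),(600,520)),('headcorner',(420,400),(365,260))]:
    print(n,onz(a,*P(*p),.045),onz(b,*Q(*q),.045))
print('bigblade',tri(a,P(283,50),b,Q(52,52)),'small',tri(a,P(336,200),b,Q(266,147)))
print('strip ends',onz(a,*P(290,300),.098)-onz(a,*P(336,322),.098),onz(b,*Q(460,199),.098)-onz(b,*Q(524,186),.098))
# pocket/handle top edges side
s=state();Rt=R.from_quat(s['tcp_rot']).as_matrix();print(Rt)
c,d=ray(load('wrist'),320,240);print('cam in tool',Rt.T@(c-s['position']),Rt.T@d)
E
```

```text
strip (array([0.561 , 0.0584, 0.0969]), np.float64(0.0013551312480027367))
blade top (array([0.416 , 0.2813, 0.1262]), np.float64(0.0037972309192592538))
knob dial (array([ 0.5967, -0.1309,  0.047 ]), np.float64(0.0005575909139501508))
knob top (array([ 0.5964, -0.1274,  0.0848]), np.float64(0.0064428849350370255))
wing near-left [ 0.5597 -0.2031  0.045 ] [ 0.6583 -0.1887  0.045 ]
wing tip2 [ 0.6631 -0.18    0.045 ] [ 0.5449 -0.2135  0.045 ]
headcorner [0.6479 0.1025 0.045 ] [0.4773 0.0801 0.045 ]
bigblade (array([0.2899, 0.2331, 0.1604]), np.float64(0.0027687026606134494)) small (array([0.4292, 0.1906, 0.084 ]), np.float64(0.0011957068678723883))
strip ends [-0.0437 -0.0124  0.    ] [-0.0455 -0.0044  0.    ]
[[ 0.3652  0.9309 -0.0003]
 [ 0.9309 -0.3652 -0.0008]
 [-0.0008  0.     -1.    ]]
cam in tool [ 0.0013 -0.0835  0.031 ] [0.0096 0.3056 0.9523]
```

The crops confirm it: the blade in the stand, with its handle top at scene (400,176), is the middle-sized one. The next step is to bring the wrist camera over the knob.

```bash
python3 -m pendant '[{"x":-0.03,"y":0.045},{"x":-0.06,"y":0.085},{"x":-0.08,"y":0.12},{"x":-0.1,"y":0.15},{"x":-0.12,"y":0.18},{"x":-0.14,"y":0.21},{"x":-0.16,"y":0.24},{"x":-0.18,"y":0.27},{"x":-0.2,"y":0.3},{"x":-0.2,"y":0.3}]'
```

```text
invalid input at $[0]: expected keys x, y, z, wx, wy, wz, jaw
```

```bash
python3 -m pendant '[{"x":-0.03,"y":0.04,"z":0,"wx":0,"wy":0,"wz":0,"jaw":0},{"x":-0.06,"y":0.08,"z":0,"wx":0,"wy":0,"wz":0,"jaw":0},{"x":-0.09,"y":0.12,"z":0,"wx":0,"wy":0,"wz":0,"jaw":0},{"x":-0.12,"y":0.16,"z":0,"wx":0,"wy":0,"wz":0,"jaw":0},{"x":-0.15,"y":0.2,"z":0,"wx":0,"wy":0,"wz":0,"jaw":0},{"x":-0.18,"y":0.25,"z":0,"wx":0,"wy":0,"wz":0,"jaw":0},{"x":-0.2,"y":0.3,"z":0,"wx":0,"wy":0,"wz":0,"jaw":0},{"x":-0.2,"y":0.3,"z":0,"wx":0,"wy":0,"wz":0,"jaw":0}]'
```

```text
t: 0.95
position: [0.391, 0.1666, 0.4046]
tcp_rot: [0.827, 0.562, 0.0, 0.0]
contact_force: [-0.2, 0.1, 0.3]
opening: 0.0856
```

```bash
python3 -m pendant '[{"x":-0.03,"y":0.04,"z":0.01,"wx":0,"wy":0,"wz":0.05,"jaw":0},{"x":-0.06,"y":0.08,"z":0.02,"wx":0,"wy":0,"wz":0.1,"jaw":0},{"x":-0.09,"y":0.12,"z":0.03,"wx":0,"wy":0,"wz":0.15,"jaw":0},{"x":-0.12,"y":0.16,"z":0.04,"wx":0,"wy":0,"wz":0.2,"jaw":0},{"x":-0.15,"y":0.2,"z":0.05,"wx":0,"wy":0,"wz":0.25,"jaw":0},{"x":-0.18,"y":0.25,"z":0.06,"wx":0,"wy":0,"wz":0.3,"jaw":0},{"x":-0.2,"y":0.3,"z":0.075,"wx":0,"wy":0,"wz":0.38,"jaw":0},{"x":-0.2,"y":0.3,"z":0.075,"wx":0,"wy":0,"wz":0.38,"jaw":0},{"x":-0.2,"y":0.3,"z":0.075,"wx":0,"wy":0,"wz":0.38,"jaw":0}]'
python3 - <<'E'
from h import *
snap('wrist','w1.png'); print(state()['joints'])
E
```

```text
t: 1.85
position: [0.5961, -0.1276, 0.3276]
tcp_rot: [0.918, 0.396, -0.001, -0.001]
contact_force: [-0.6, 1.1, 0.3]
opening: 0.0857
[-2.09241848e-01  4.61731359e-01  1.22464259e-01  1.23353184e+00
  1.77857065e-04  5.45491267e-01]
```

View pics/w1.png

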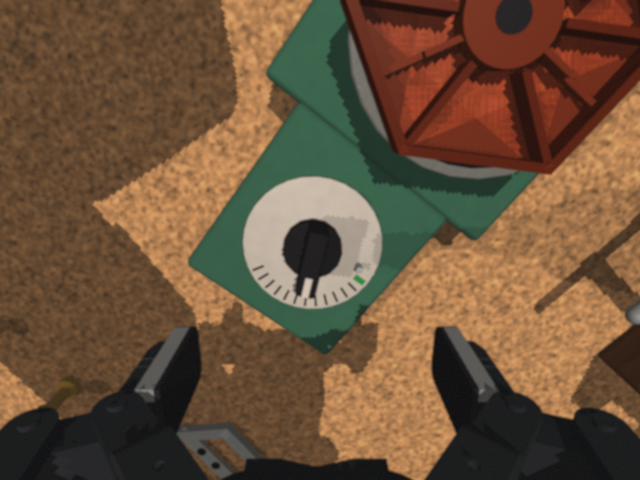

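```bash
python3 - <<'E'
from h import *
a=load('wrist')['color'][...,::-1]
cv2.imwrite('pics/w1c.png',cv2.resize(a[165:320,235:390],None,fx=3.8,fy=3.8,interpolation=cv2.INTER_CUBIC))
E
```

```text
(no output)
```

View pics/w1c.png

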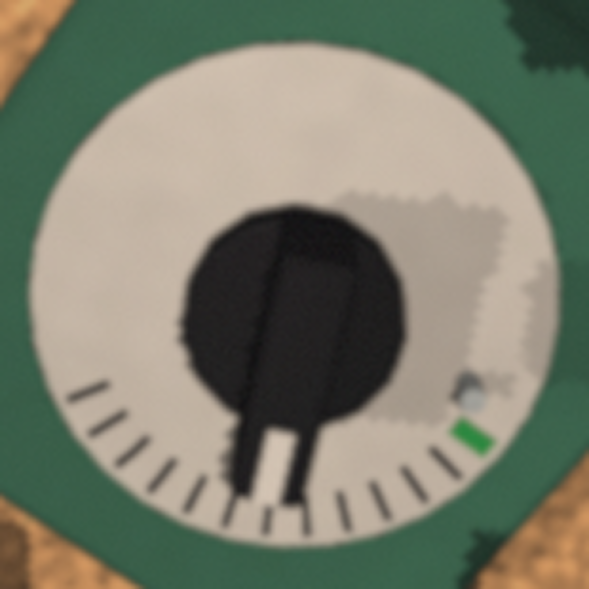

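The crop shows the dial centred at (312,243). The bar's top runs from about (319,234) to (305,297), and the green zero mark is at (359,280).

```bash
python3 - <<'E'
from h import *
np.set_printoptions(precision=4,suppress=True)
w=load('wrist');C=lambda x,y:(235+(x+.5)/3.8-.5,165+(y+.5)/3.8-.5)
p=[onz(w,*C(*q),.084)[:2] for q in [(287,255),(352,268),(298,505),(235,495)]];p=np.array(p);print(p,'ctr',p.mean(0))
d=(p[2]+p[3]-p[0]-p[1])/2;print('len',np.hypot(*d),'yaw',np.degrees(np.arctan2(d[1],d[0])))
m=(w['color'].astype(int));
dc=onz(w,*C(295,295),.047);g=onz(w,*C(472,437),.047);e=g-dc;print('dial',dc,'green yaw',np.degrees(np.arctan2(e[1],e[0])))
for q in [(0,112),(142,588)]: print(onz(w,*C(*q),.045))
# wing corners & edges
for q in [(190,262),(325,352),(268,75),(475,237),(440,215),(300,105)]: print(q,onz(w,*q,.045))
s=state();Rt=R.from_quat(s['tcp_rot']).as_matrix();print(Rt, s['position'])
E
```

```text
[[ 0.5792 -0.1151]
 [ 0.5871 -0.1096]
 [ 0.609  -0.1411]
 [ 0.6013 -0.1469]] ctr [ 0.5941 -0.1282]
len 0.0385597530135538 yaw -55.22189378906293
dial [ 0.5929 -0.127   0.047 ] green yaw 6.482010256643302
[ 0.537 -0.141  0.045]
[ 0.615  -0.1866  0.045 ]
(190, 262) [ 0.5478 -0.1958  0.045 ]
(325, 352) [ 0.6595 -0.1776  0.045 ]
(268, 75) [ 0.503  -0.0766  0.045 ]
(475, 237) [ 0.663  -0.0482  0.045 ]
(440, 215) [ 0.6358 -0.0557  0.045 ]
(300, 105) [ 0.5272 -0.0746  0.045 ]
[[ 0.6851  0.7285 -0.0019]
 [ 0.7285 -0.6851  0.0006]
 [-0.0009 -0.0018 -1.    ]] [ 0.5954 -0.1264  0.3284]
```

```bash
python3 -m pendant '[{"x":-0.002,"y":0,"z":0.03,"wx":0,"wy":0,"wz":0.1,"jaw":0.3},{"x":-0.002,"y":0,"z":0.06,"wx":0,"wy":0,"wz":0.21,"jaw":0.5},{"x":-0.002,"y":0,"z":0.08,"wx":0,"wy":0,"wz":0.21,"jaw":0.5},{"x":-0.002,"y":0,"z":0.088,"wx":0,"wy":0,"wz":0.21,"jaw":0.5},{"x":-0.002,"y":0,"z":0.088,"wx":0,"wy":0,"wz":0.21,"jaw":0.5}]' 30
python3 - <<'E'
from h import *
snap('wrist','w2.png')
E
```

```text
t: 2.4
position: [0.5932, -0.1266, 0.2415]
tcp_rot: [0.954, 0.3, -0.001, -0.0]
contact_force: [0.1, 0.0, 1.3]
opening: 0.0428
```

View pics/w2.png

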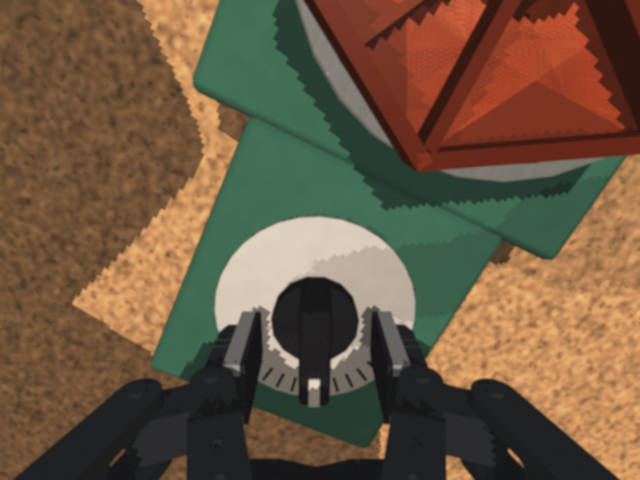

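The bar at (315,340) is upright in the image and sits midway between the pads at (250,…) and (385,…). I'll close on it and turn.

```bash
python3 -m pendant '[{"x":0,"y":0,"z":0,"wx":0,"wy":0,"wz":0,"jaw":1},{"x":0,"y":0,"z":0,"wx":0,"wy":0,"wz":0,"jaw":1},{"x":0,"y":0,"z":0,"wx":0,"wy":0,"wz":0,"jaw":1},{"x":0,"y":0,"z":0,"wx":0,"wy":0,"wz":0,"jaw":1}]' 30
python3 -m pendant '[{"x":0,"y":0,"z":0,"wx":0,"wy":0,"wz":-0.1,"jaw":1},{"x":0,"y":0,"z":0,"wx":0,"wy":0,"wz":-0.2,"jaw":1},{"x":0,"y":0,"z":0,"wx":0,"wy":0,"wz":-0.3,"jaw":1},{"x":0,"y":0,"z":0,"wx":0,"wy":0,"wz":-0.4,"jaw":1},{"x":0,"y":0,"z":0,"wx":0,"wy":0,"wz":-0.5,"jaw":1},{"x":0,"y":0,"z":0,"wx":0,"wy":0,"wz":-0.6,"jaw":1},{"x":0,"y":0,"z":0,"wx":0,"wy":0,"wz":-0.7,"jaw":1},{"x":0,"y":0,"z":0,"wx":0,"wy":0,"wz":-0.8,"jaw":1},{"x":0,"y":0,"z":0,"wx":0,"wy":0,"wz":-0.9,"jaw":1},{"x":0,"y":0,"z":0,"wx":0,"wy":0,"wz":-1.0,"jaw":1},{"x":0,"y":0,"z":0,"wx":0,"wy":0,"wz":-1.05,"jaw":1},{"x":0,"y":0,"z":0,"wx":0,"wy":0,"wz":-1.05,"jaw":1}]' 30
python3 - <<'E'
from h import *
s=state();print(s['wrist_torque'],s['joints'],s['tcp_rot']);snap('wrist','w3.png')
E
```

```text
t: 2.85
position: [0.5935, -0.1279, 0.2431]
tcp_rot: [0.954, 0.299, 0.0, 0.001]
contact_force: [-8.0, -2.4, 11.0]
opening: 0.0114
t: 4.05
position: [0.5928, -0.1292, 0.243]
tcp_rot: [0.676, 0.737, -0.002, 0.001]
contact_force: [-15.4, -16.7, 15.3]
opening: 0.0111
[-3.37983161  3.21077205 -0.03414251] [-0.21347107  0.5048464  -0.03173914  1.03445083 -0.00498573 -0.29975813] [ 0.67594885  0.73694432 -0.00221294  0.00115398]
```

View pics/w3.png

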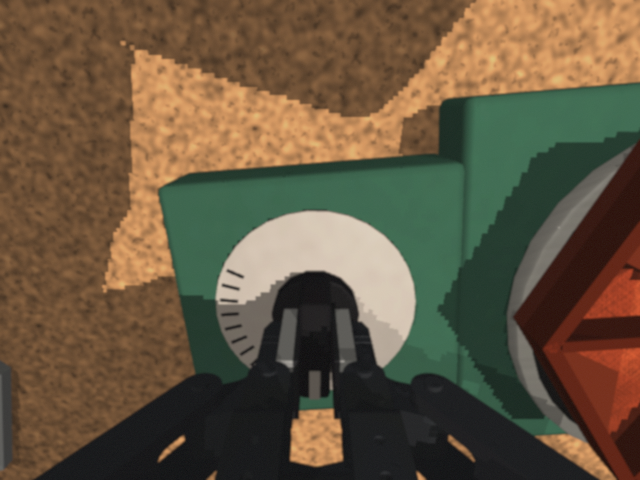

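```bash
python3 -m pendant '[{"x":-0.001,"y":-0.001,"z":-0.002,"wx":0,"wy":0,"wz":-0.05,"jaw":1},{"x":-0.001,"y":-0.001,"z":-0.002,"wx":0,"wy":0,"wz":-0.1,"jaw":1},{"x":-0.001,"y":-0.001,"z":-0.002,"wx":0,"wy":0,"wz":-0.14,"jaw":1},{"x":-0.001,"y":-0.001,"z":-0.002,"wx":0,"wy":0,"wz":-0.14,"jaw":1},{"x":-0.001,"y":-0.001,"z":-0.002,"wx":0,"wy":0,"wz":-0.14,"jaw":1}]' 30
python3 - <<'E'
from h import *
s=state();print(s['wrist_torque'],s['joints'][5]);r=R.from_quat(s['tcp_rot']).as_matrix();print(np.degrees(np.arctan2(r[1,0],r[0,0])))
E
```

```text
t: 4.6
position: [0.5925, -0.1299, 0.2433]
tcp_rot: [0.624, 0.782, -0.002, 0.0]
contact_force: [-0.2, -13.3, -12.0]
opening: 0.0111
[-2.77611422 -0.05301415 -0.80297096] -0.4392420639625558
102.84660670249049
```

The wrist torque of -0.8 N m shows the knob is against its stop. I'll release, lift and check.

```bash
python3 -m pendant '[{"x":0,"y":0,"z":0,"wx":0,"wy":0,"wz":0,"jaw":0.5},{"x":0,"y":0,"z":0,"wx":0,"wy":0,"wz":0,"jaw":0.5},{"x":0,"y":0,"z":-0.02,"wx":0,"wy":0,"wz":0,"jaw":0.5},{"x":0,"y":0,"z":-0.06,"wx":0,"wy":0,"wz":0,"jaw":0.3},{"x":0,"y":0,"z":-0.1,"wx":0,"wy":0,"wz":0,"jaw":0},{"x":0,"y":0,"z":-0.1,"wx":0,"wy":0,"wz":0,"jaw":0}]'
python3 - <<'E'
from h import *
a=snap('wrist','w4.png')['color'][...,::-1]
cv2.imwrite('pics/w4c.png',cv2.resize(a[160:320,220:400],None,fx=3.5,fy=3.5,interpolation=cv2.INTER_CUBIC))
E
```

```text
t: 5.2
position: [0.5939, -0.1286, 0.3498]
tcp_rot: [0.623, 0.783, 0.002, 0.004]
contact_force: [0.1, 0.4, 0.2]
opening: 0.0834
```

View pics/w4c.png

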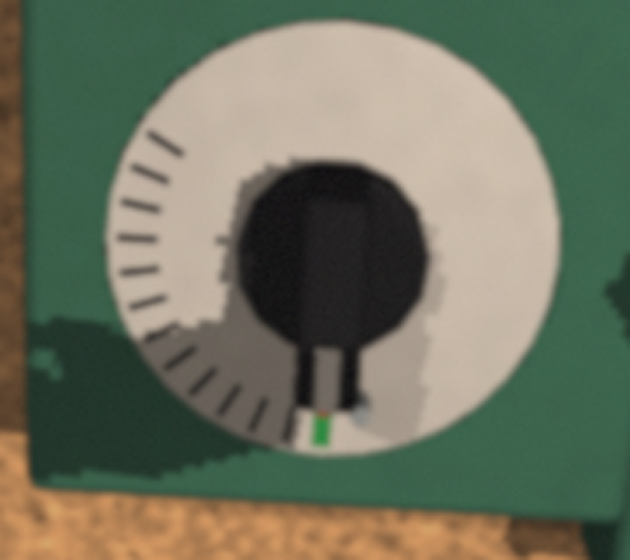

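View pics/w4.png

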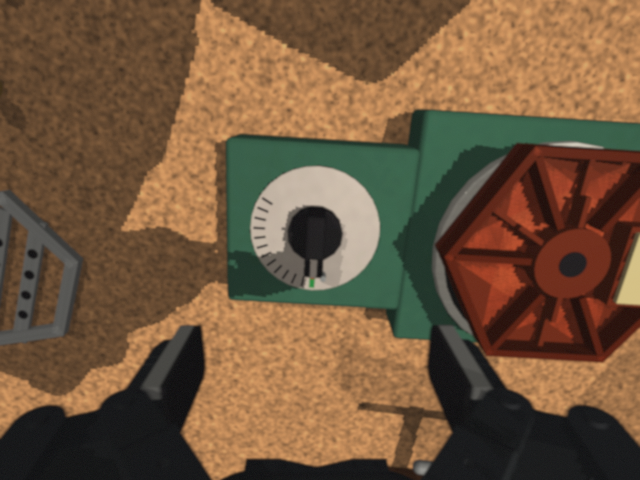

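The pointer end is at the green mark (313,283) against the pin. I'll check the angle in numbers.

```bash
python3 - <<'E'
from h import *
w=load('wrist');C=lambda x,y:(220+(x+.5)/3.5-.5,160+(y+.5)/3.5-.5)
yaw=lambda p,q:np.degrees(np.arctan2((q-p)[1],(q-p)[0]))
z=lambda q,h:onz(w,*C(*q),h)
a=(z((303,200),.084)+z((367,200),.084))/2;b=(z((296,408),.084)+z((357,408),.084))/2
print('bar',yaw(a,b),np.linalg.norm(b-a),(a+b)/2)
dc=onz(w,315,228,.047);print('dial',dc,'green',yaw(dc,z((321,430),.047)))
print('wing edges', yaw(onz(w,228,143,.045),onz(w,229,292,.045)), yaw(onz(w,240,136,.045),onz(w,410,148,.045))-90, yaw(onz(w,236,299,.045),onz(w,385,306,.045))-90)
# pan
for h,qs in [(.095,[(440,250),(530,146),(488,354),(605,360)]),(.095,[(572,264)]),(.045,[(413,112),(394,336)])]:
  for q in qs: print(q,onz(w,*q,h))
E
```

```text
bar 10.66916593217191 0.038410949598586513 [ 0.59360124 -0.12923184  0.084     ]
dial [ 0.59231993 -0.1291475   0.047     ] green 9.249945559953227
wing edges 9.28653005032499 9.052935529238283 10.043771761005218
(440, 250) [ 0.57497852 -0.05822648  0.095     ]
(530, 146) [ 0.50799345 -0.03041507  0.095     ]
(488, 354) [ 0.63526285 -0.00563786  0.095     ]
(605, 360) [0.62254497 0.06907987 0.095     ]
(572, 264) [0.56582356 0.02025738 0.095     ]
(413, 112) [ 0.50375359 -0.08539923  0.045     ]
(394, 336) [ 0.66365798 -0.05041319  0.045     ]
```

The bar and the scale agree to within 1.5°, so tare is about zero. Next I'll look at the strip from above.

```bash
python3 -m pendant '[{"x":0.045,"y":0,"z":0,"wx":0,"wy":0,"wz":0,"jaw":0},{"x":0.09,"y":0,"z":0,"wx":0,"wy":0,"wz":0,"jaw":0},{"x":0.135,"y":0.005,"z":0,"wx":0,"wy":0,"wz":0,"jaw":0},{"x":0.17,"y":0.01,"z":0,"wx":0,"wy":0,"wz":0,"jaw":0},{"x":0.19,"y":0.01,"z":0,"wx":0,"wy":0,"wz":0,"jaw":0},{"x":0.19,"y":0.01,"z":0,"wx":0,"wy":0,"wz":0,"jaw":0},{"x":0.19,"y":0.01,"z":0,"wx":0,"wy":0,"wz":0,"jaw":0}]'
python3 - <<'E'
from h import *
w=snap('wrist','w5.png'); hsv=cv2.cvtColor(w['color'],cv2.COLOR_RGB2HSV)
m=cv2.inRange(hsv,(18,40,150),(40,160,255));m[330:]=0
n,l,st,c=cv2.connectedComponentsWithStats(m);i=1+np.argmax(st[1:,4]);print(st[i],c[i])
cn=max(cv2.findContours((l==i).astype(np.uint8),cv2.RETR_EXTERNAL,cv2.CHAIN_APPROX_NONE)[0],key=cv2.contourArea)
P=np.array([onz(w,*q[0],.098)[:2] for q in cn])*1000
print(cv2.minAreaRect(P.astype(np.float32)))
E
```

```text
t: 5.95
position: [0.5598, 0.059, 0.3433]
tcp_rot: [0.622, 0.783, -0.0, -0.0]
contact_force: [-0.6, 0.2, -0.5]
opening: 0.0854
[ 299  225   36   52 1575] [315.65777778 248.98666667]
((552.4439697265625, 58.86479187011719), (30.714738845825195, 18.327817916870117), 9.426453590393066)
```

View pics/w5.png

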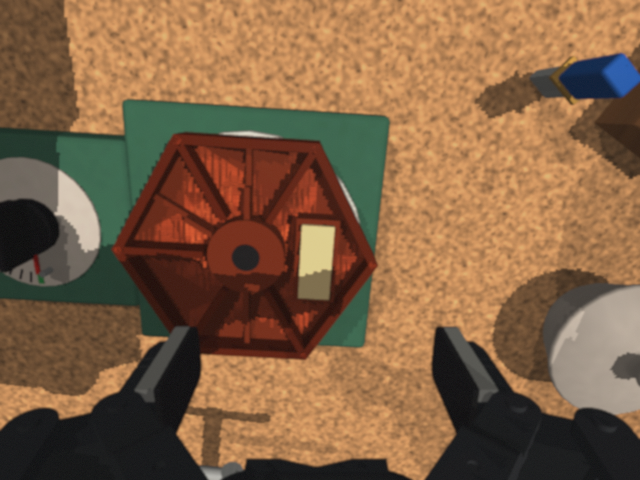

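The strip's lower end is in shadow. Its corners are at about (299,223), (336,225), (331,300) and (297,299), so I'll use the whole outline.

```bash
python3 - <<'E'
from h import *
w=load('wrist'); hsv=cv2.cvtColor(w['color'],cv2.COLOR_RGB2HSV)
m=cv2.inRange(hsv,(18,40,90),(45,190,255));k=np.zeros_like(m);k[215:310,290:345]=1;m*=k
n,l,st,c=cv2.connectedComponentsWithStats(m);i=1+np.argmax(st[1:,4]);print(st[i],c[i])
cn=max(cv2.findContours((l==i).astype(np.uint8),cv2.RETR_EXTERNAL,cv2.CHAIN_APPROX_NONE)[0],key=cv2.contourArea)
P=np.array([onz(w,*q[0],.098)[:2] for q in cn])*1000
print(cv2.minAreaRect(P.astype(np.float32)))
H=np.array([onz(w,*q,.095)[:2] for q in [(115,250),(178,135),(322,142),(377,266),(306,357),(196,350)]]);print(H,H.mean(0))
print(onz(w,245,257,.095))
a=snap('side','s5.png');b=snap('scene','sc5.png')
cv2.imwrite('pics/s5c.png',cv2.resize(a['color'][140:240,170:330,::-1],None,fx=5,fy=5,interpolation=cv2.INTER_CUBIC))
E
```

```text
[ 298  225   37   75 2392] [315.3340301  261.00292642]
((559.0374755859375, 59.75657653808594), (44.48593521118164, 18.76828956604004), 9.469603538513184)
[[ 0.57815307 -0.05192757]
 [ 0.50738032 -0.02469354]
 [ 0.49407657  0.04853201]
 [ 0.55421338  0.0951382 ]
 [ 0.62259724  0.06864125]
 [ 0.63293003  0.00138256]] [0.56489177 0.02284548]
[0.5657968  0.02042901 0.095     ]
```

View pics/s5c.png

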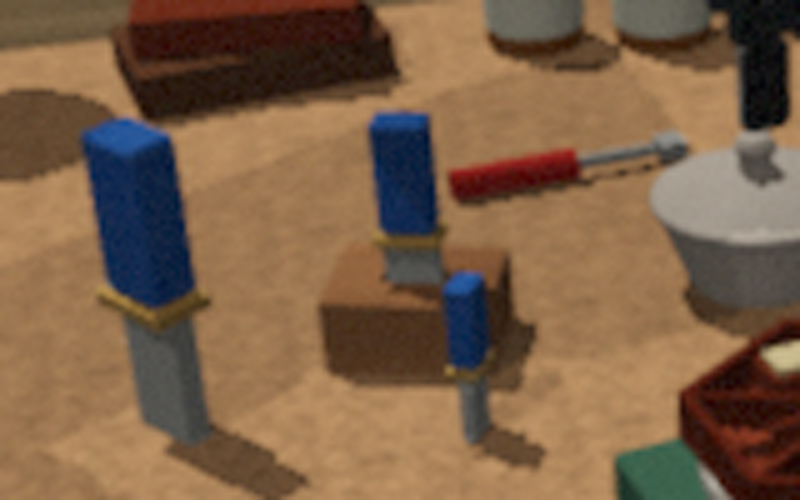

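The strip's centre is (0.559, 0.060) with yaw 9.5°, which matches the pan centre plus 40 mm. Next I'll look at the blade from above.

```bash
python3 -m pendant '[{"x":0.04,"y":-0.015,"z":-0.01,"wx":0,"wy":0,"wz":0,"jaw":0},{"x":0.08,"y":-0.03,"z":-0.02,"wx":0,"wy":0,"wz":0,"jaw":0},{"x":0.12,"y":-0.045,"z":-0.02,"wx":0,"wy":0,"wz":0,"jaw":0},{"x":0.16,"y":-0.06,"z":-0.02,"wx":0,"wy":0,"wz":0,"jaw":0},{"x":0.2,"y":-0.075,"z":-0.02,"wx":0,"wy":0,"wz":0,"jaw":0},{"x":0.235,"y":-0.085,"z":-0.02,"wx":0,"wy":0,"wz":0,"jaw":0},{"x":0.25,"y":-0.09,"z":-0.02,"wx":0,"wy":0,"wz":0,"jaw":0},{"x":0.25,"y":-0.09,"z":-0.02,"wx":0,"wy":0,"wz":0,"jaw":0},{"x":0.25,"y":-0.09,"z":-0.02,"wx":0,"wy":0,"wz":0,"jaw":0}]'
python3 - <<'E'
from h import *
w=snap('wrist','w6.png'); print(state()['joints'])
E
```

```text
t: 7.0
position: [0.4166, 0.2817, 0.3636]
tcp_rot: [0.623, 0.782, -0.0, 0.0]
contact_force: [-0.1, -0.6, -0.9]
opening: 0.0852
[ 5.94002651e-01  2.29863595e-01 -1.16751038e-01  1.22421633e+00
 -2.55888759e-04  3.68831873e-01]
```

View pics/w6.png

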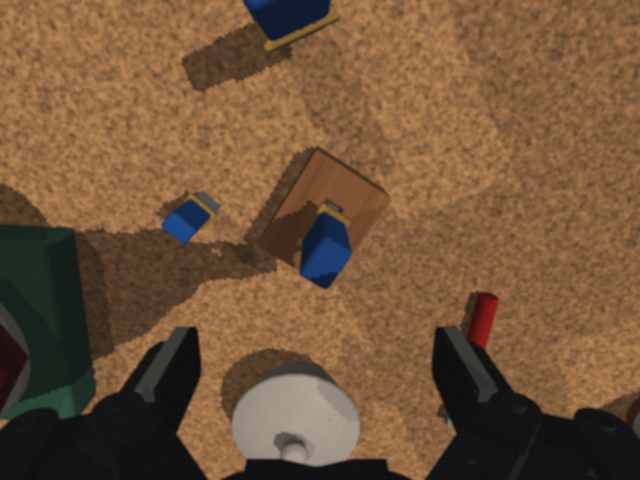

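```bash
python3 - <<'E'
from h import *
a=load('wrist')['color'][...,::-1]
cv2.imwrite('pics/w6c.png',cv2.resize(a[140:300,250:400],None,fx=3.7,fy=3.7,interpolation=cv2.INTER_CUBIC))
E
```

```text
(no output)
```

View pics/w6c.png

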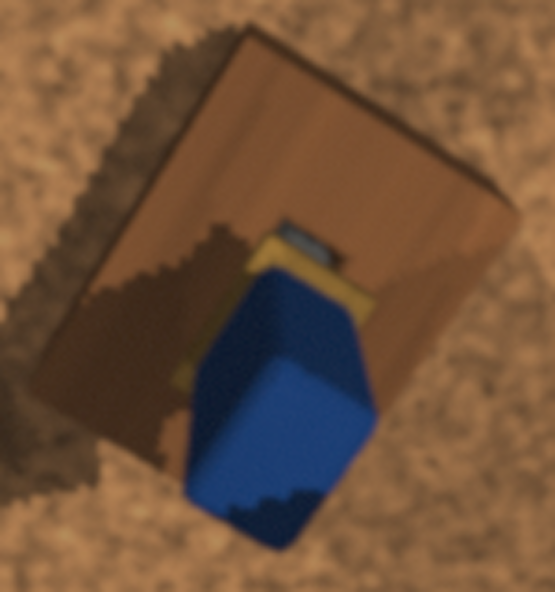

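```bash
python3 - <<'E'
from h import *
w=load('wrist');C=lambda x,y:(250+(x+.5)/3.7-.5,140+(y+.5)/3.7-.5)
yaw=lambda p,q:np.degrees(np.arctan2((q-p)[1],(q-p)[0]))
A,B,Cc,D=[onz(w,*C(*q),.126) for q in [(283,357),(378,415),(285,550),(187,493)]]
print((A+B+Cc+D)/4,[np.linalg.norm(x) for x in (B-A,D-A,Cc-B,Cc-D)],yaw(A,D),yaw(B,Cc),yaw(A,B),yaw(D,Cc))
p,q,r=[onz(w,*C(*x),.04) for x in [(250,25),(520,212),(33,392)]]
print('stand',p,q,r,yaw(p,q),yaw(p,r),np.linalg.norm(q-p),np.linalg.norm(r-p),'ctr',(q+r)/2)
s=state();print(s['position'],R.from_quat(s['tcp_rot']).as_matrix())
for n,q in [('small',(190,218)),('big',(290,0))]: print(n,onz(w,*q,.085 if n=='small' else .16))
print('bowl',onz(w,295,420,.06))
E
```

```text
[0.41178013 0.28767139 0.126     ] [np.float64(0.01648360061451894), np.float64(0.025361682804210806), np.float64(0.025322410067460974), np.float64(0.017290598279409083)] -20.75000062618273 -18.925916083288016 70.47091654994895 70.58662441384503
stand [0.35997033 0.27108416 0.04      ] [0.3830751  0.33104981 0.04      ] [0.4414171  0.24418152 0.04      ] 68.92832063306844 -18.278878276767 0.06426281290116269 0.08577486372903123 ctr [0.4122461  0.28761567 0.04      ]
[0.41678335 0.28143836 0.36365977] [[-2.23272822e-01  9.74755987e-01  1.14511640e-04]
 [ 9.74755961e-01  2.23272843e-01 -2.31443160e-04]
 [-2.51167945e-04  5.99459362e-05 -9.99999967e-01]]
small [0.4167982  0.20206594 0.085     ]
big [0.30061185 0.24658045 0.16      ]
bowl [0.5774314  0.30230029 0.06      ]
```

```bash
python3 -m pendant '[{"x":0.007,"y":-0.003,"z":0.01,"wx":0,"wy":0,"wz":0.14,"jaw":0},{"x":0.007,"y":-0.003,"z":0.02,"wx":0,"wy":0,"wz":0.28,"jaw":0},{"x":0.007,"y":-0.003,"z":0.03,"wx":0,"wy":0,"wz":0.42,"jaw":0},{"x":0.007,"y":-0.003,"z":0.04,"wx":0,"wy":0,"wz":0.57,"jaw":0},{"x":0.007,"y":-0.003,"z":0.04,"wx":0,"wy":0,"wz":0.57,"jaw":0},{"x":0.007,"y":-0.003,"z":0.04,"wx":0,"wy":0,"wz":0.57,"jaw":0}]'
python3 - <<'E'
from h import *
w=snap('wrist','w7.png'); s=state();r=R.from_quat(s['tcp_rot']).as_matrix();print(np.degrees(np.arctan2(r[1,0],r[0,0])),s['position'])
print(proj(w,[s['position']+r[:,2]*robot.pinch_z]),proj(w,[s['position']+r[:,2]*(s['position'][2]-.126)]))
E
```

```text
t: 7.65
position: [0.4122, 0.2877, 0.3239]
tcp_rot: [0.817, 0.577, -0.0, 0.0]
contact_force: [0.3, 0.5, 0.3]
opening: 0.0857
70.49426267696606 [0.41218084 0.28794503 0.32417343]
[[313.04142777 357.90526343]] [[313.73520799 302.46607179]]
```

View pics/w7.png

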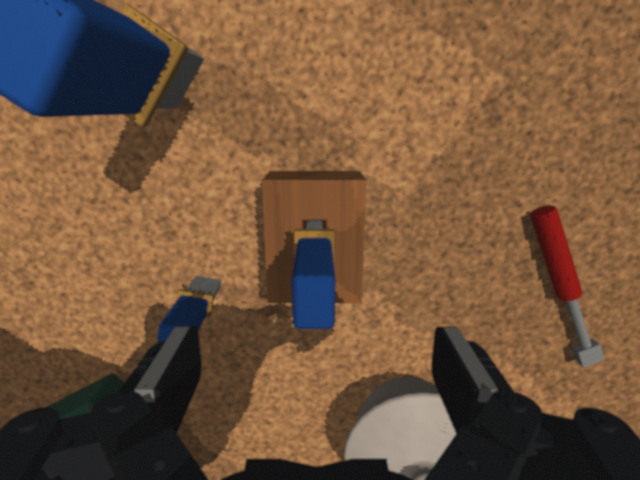

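The handle top is centred at (314,302), as predicted, and is square to the jaws. The small blade clears the left finger, so I'll descend with the jaws part closed.

```bash
python3 -m pendant '[{"x":0,"y":0,"z":0.01,"wx":0,"wy":0,"wz":0,"jaw":0.4},{"x":0,"y":0,"z":0.03,"wx":0,"wy":0,"wz":0,"jaw":0.4},{"x":0,"y":0,"z":0.05,"wx":0,"wy":0,"wz":0,"jaw":0.4},{"x":0,"y":0,"z":0.065,"wx":0,"wy":0,"wz":0,"jaw":0.4},{"x":0,"y":0,"z":0.071,"wx":0,"wy":0,"wz":0,"jaw":0.4},{"x":0,"y":0,"z":0.071,"wx":0,"wy":0,"wz":0,"jaw":0.4},{"x":0,"y":0,"z":0.071,"wx":0,"wy":0,"wz":0,"jaw":1},{"x":0,"y":0,"z":0.071,"wx":0,"wy":0,"wz":0,"jaw":1},{"x":0,"y":0,"z":0.071,"wx":0,"wy":0,"wz":0,"jaw":1},{"x":0,"y":0,"z":0.071,"wx":0,"wy":0,"wz":0,"jaw":1},{"x":0,"y":0,"z":0.071,"wx":0,"wy":0,"wz":0,"jaw":1}]' 50
python3 - <<'E'
from h import *
w=snap('wrist','w8.png');a=snap('side'); cv2.imwrite('pics/s8.png',cv2.resize(a['color'][100:240,180:380,::-1],None,fx=4,fy=4))
E
```

```text
t: 8.8
position: [0.4117, 0.2883, 0.2535]
tcp_rot: [0.818, 0.576, 0.0, 0.0]
contact_force: [-1.6, -3.9, 8.3]
opening: 0.0199
```

View pics/w8.png

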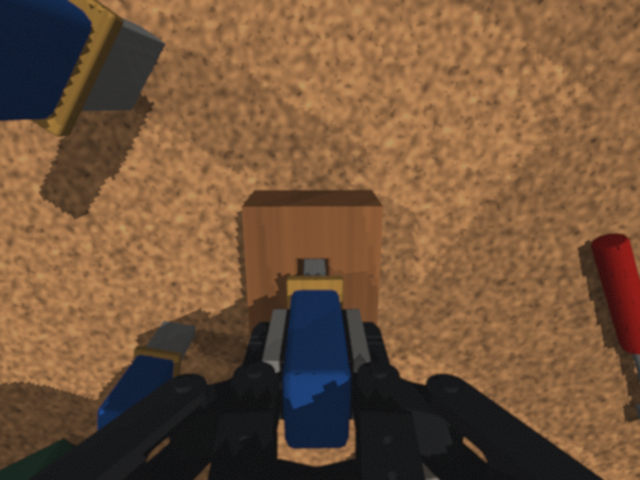

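View pics/s8.png

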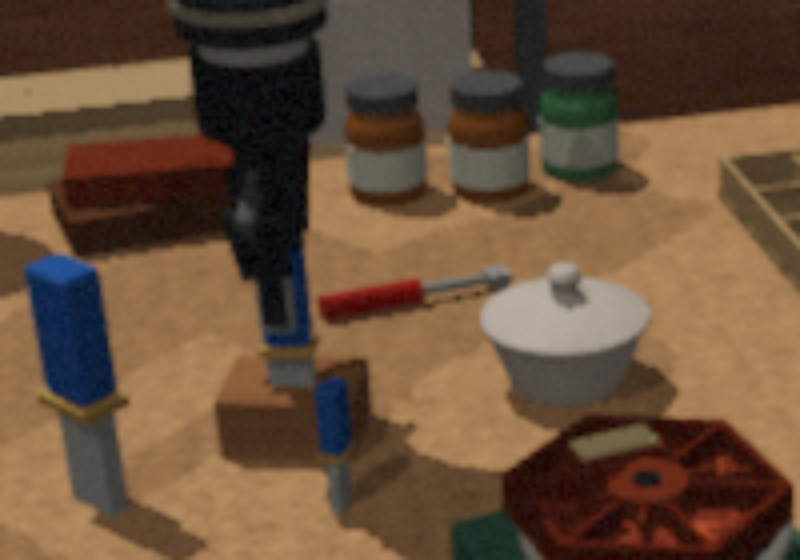

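The grip is good: the opening is 19.9 mm and the handle sits between the pads at (315,360). Lifting now.

```bash
python3 -m pendant '[{"x":0,"y":0,"z":-0.01,"wx":0,"wy":0,"wz":0,"jaw":1},{"x":0,"y":0,"z":-0.03,"wx":0,"wy":0,"wz":0,"jaw":1},{"x":0,"y":0,"z":-0.05,"wx":0,"wy":0,"wz":0,"jaw":1},{"x":0,"y":0,"z":-0.075,"wx":0,"wy":0,"wz":0,"jaw":1},{"x":0,"y":0,"z":-0.1,"wx":0,"wy":0,"wz":0,"jaw":1},{"x":0,"y":0,"z":-0.12,"wx":0,"wy":0,"wz":0,"jaw":1},{"x":0,"y":0,"z":-0.12,"wx":0,"wy":0,"wz":0,"jaw":1},{"x":0,"y":0,"z":-0.12,"wx":0,"wy":0,"wz":0,"jaw":1}]' 60
python3 - <<'E'
from h import *
w=snap('wrist','w9.png');a=snap('side'); cv2.imwrite('pics/s9.png',cv2.resize(a['color'][80:240,180:380,::-1],None,fx=3.7,fy=3.7))
s=state();print(s['position'],s['contact_force'])
E
```

```text
t: 9.7
position: [0.4117, 0.2885, 0.3731]
tcp_rot: [0.818, 0.576, 0.001, -0.0]
contact_force: [-0.5, 0.5, -2.5]
opening: 0.0191
[0.41144999 0.28832285 0.37200652] [ 0.25314394 -0.44593833 -2.23504383]
```

View pics/w9.png

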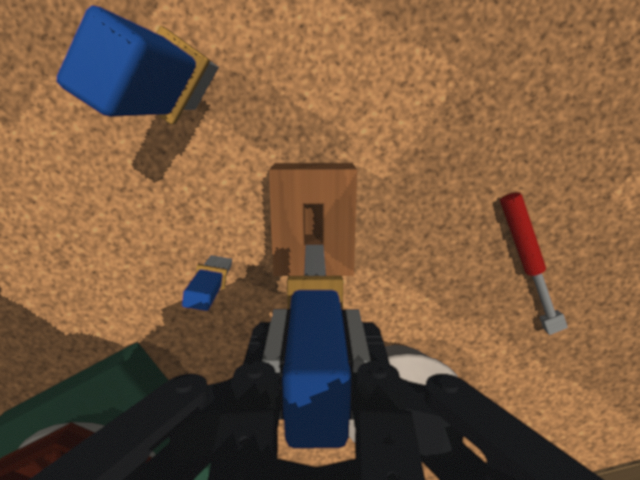

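View pics/s9.png

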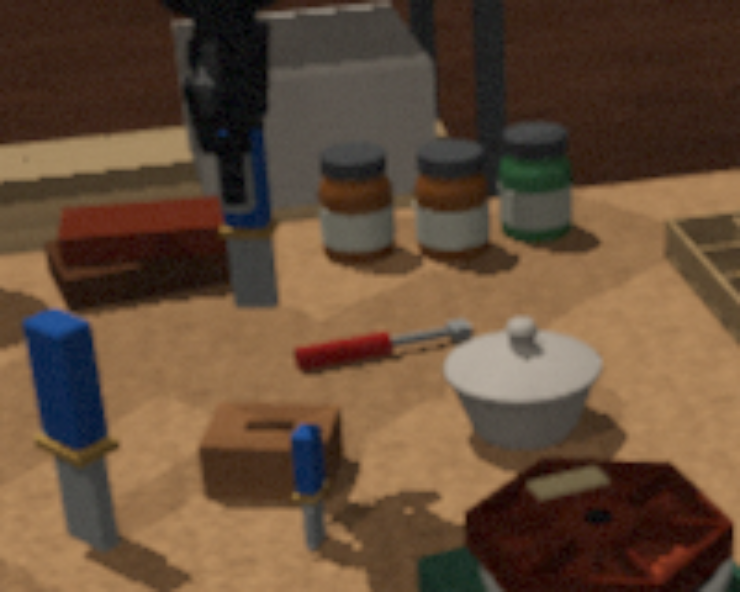

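The blade is lifted without slipping and the stand is empty. Next I'll carry it over the strip and turn it to match.

```bash
python3 -m pendant '[{"x":-0.012,"y":0.015,"z":0,"wx":0,"wy":0,"wz":-0.03,"jaw":1},{"x":-0.03,"y":0.038,"z":0,"wx":0,"wy":0,"wz":-0.08,"jaw":1},{"x":-0.05,"y":0.064,"z":0,"wx":0,"wy":0,"wz":-0.14,"jaw":1},{"x":-0.07,"y":0.09,"z":0,"wx":0,"wy":0,"wz":-0.2,"jaw":1},{"x":-0.09,"y":0.116,"z":0,"wx":0,"wy":0,"wz":-0.27,"jaw":1},{"x":-0.11,"y":0.142,"z":0,"wx":0,"wy":0,"wz":-0.34,"jaw":1},{"x":-0.13,"y":0.168,"z":0,"wx":0,"wy":0,"wz":-0.4,"jaw":1},{"x":-0.148,"y":0.192,"z":0,"wx":0,"wy":0,"wz":-0.46,"jaw":1},{"x":-0.16,"y":0.208,"z":0,"wx":0,"wy":0,"wz":-0.5,"jaw":1},{"x":-0.166,"y":0.215,"z":0,"wx":0,"wy":0,"wz":-0.508,"jaw":1},{"x":-0.166,"y":0.215,"z":0,"wx":0,"wy":0,"wz":-0.508,"jaw":1},{"x":-0.166,"y":0.215,"z":0,"wx":0,"wy":0,"wz":-0.508,"jaw":1}]' 60
python3 - <<'E'
from h import *
w=snap('wrist','w10.png');a=snap('side','s10.png');b=snap('scene','sc10.png')
cv2.imwrite('pics/s10c.png',cv2.resize(a['color'][120:240,280:400,::-1],None,fx=5,fy=5,interpolation=cv2.INTER_CUBIC))
cv2.imwrite('pics/sc10c.png',cv2.resize(b['color'][150:270,310:430,::-1],None,fx=5,fy=5,interpolation=cv2.INTER_CUBIC))
s=state();r=R.from_quat(s['tcp_rot']).as_matrix();print(r,s['position'],s['contact_force'])
E
```

```text
t: 11.0
position: [0.5577, 0.0602, 0.3723]
tcp_rot: [0.647, 0.762, -0.0, -0.0]
contact_force: [-0.5, 0.2, -1.0]
opening: 0.0193
[[-1.64099724e-01  9.86443749e-01 -1.00226227e-04]
 [ 9.86443744e-01  1.64099736e-01  1.30933457e-04]
 [ 1.45605588e-04 -7.73813899e-05 -9.99999986e-01]] [0.55769818 0.06054454 0.37274692] [-0.1313257   0.19593866 -1.3135581 ]
```

View pics/w10.png

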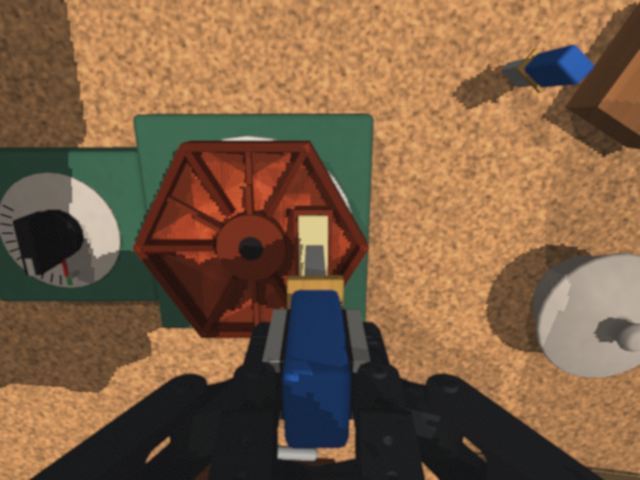

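View pics/s10c.png

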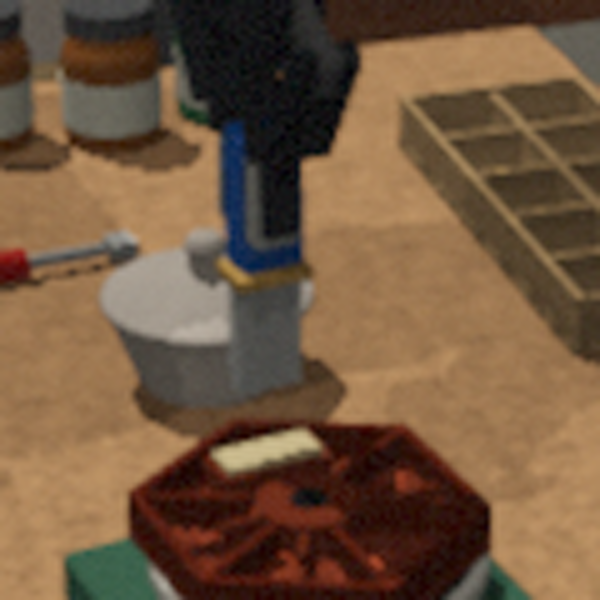

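View pics/sc10c.png

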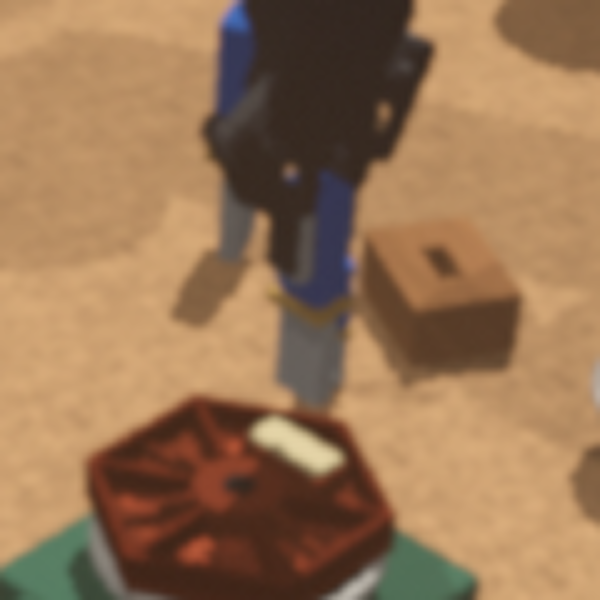

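```bash
python3 - <<'E'
from h import *
np.set_printoptions(precision=1,suppress=True)
s=state();r=R.from_quat(s['tcp_rot']).as_matrix();T=s['position']
loc=np.array([[sx*.005,sy*.014,.2435] for sx in(-1,1) for sy in(-1,1)]+[[sx*.005,sy*.014,.1935] for sx in(-1,1) for sy in(-1,1)])
P=T+loc@r.T
a=load('side');b=load('scene');w=load('wrist')
print('side crop',((proj(a,P)-[280,120]+.5)*5-.5).tolist()); print('scene crop',((proj(b,P)-[310,150]+.5)*5-.5).tolist())
print('wrist',proj(w,P).tolist())
th=np.radians(9.5);st=np.array([[.559,.0597,.098]])
c=np.array([[np.cos(th)*u-np.sin(th)*v,np.sin(th)*u+np.cos(th)*v,0] for u in(-.022,.022) for v in(-.009,.009)])+st
print('strip: side',((proj(a,c)-[280,120]+.5)*5-.5).tolist());print('scene',((proj(b,c)-[310,150]+.5)*5-.5).tolist());print('wrist',proj(w,c).tolist())
cv2.imwrite('pics/w10c.png',cv2.resize(w['color'][200:300,260:370,::-1],None,fx=6,fy=6,interpolation=cv2.INTER_CUBIC))
E
```

```text
side crop [[233.68638484138825, 396.19112445281627], [294.18724795199705, 382.02743657552855], [223.76485460142658, 385.9250639498158], [283.90161213334875, 371.95647292935644], [231.9679471056686, 287.97096167340993], [294.0858971754362, 274.4090025327794], [221.79668288724582, 278.26759305095874], [283.53083649220264, 264.8962163169271]]
scene crop [[272.59493683013585, 380.9301461191579], [316.4205649384176, 406.1886213525214], [286.7069966784454, 372.4751547940819], [330.51339514933414, 397.50921602497624], [278.0210391145324, 293.96900118794315], [323.0390728387259, 318.7210544191559], [292.4623885709273, 285.7047414986665], [337.4594458271791, 310.2315636218749]]
wrist [[304.64848910049136, 241.4503869030585], [305.1671523962424, 288.15140456521885], [322.88654925049406, 241.41608962774077], [322.6993770698262, 288.11754681187074], [301.7179185433581, 277.1599864759921], [302.51204136381523, 334.097120346949], [324.8704572213331, 277.1155510272673], [324.53884074512575, 334.0534855537339]]
strip: side [[225.05007151619208, 470.07313803291635], [207.55353942619405, 450.9189609661082], [318.7762706942676, 447.09167966852215], [300.2847601620347, 428.49702538643794]]
scene [[251.83659932316044, 431.38291902736296], [276.88649213376675, 416.0444579691284], [319.73341255712893, 471.69262555099374], [344.72942702284325, 455.7198064694776]]
wrist [[297.5194081749044, 215.26423422069945], [326.7566003182965, 215.18172030984294], [298.6793065276895, 281.02684853136554], [326.3573645564011, 280.9475228692533]]
```

View pics/w10c.png

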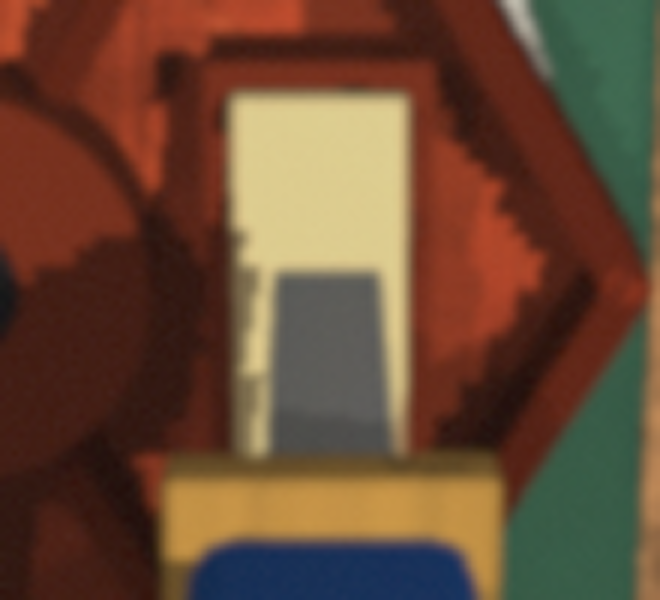

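The blade is upright, and its foot is within about 1 mm of the strip's centre along its length and across it. I'll go down slowly in steps.

```bash
python3 -m pendant '[{"x":-0.001,"y":0,"z":0.005,"wx":0,"wy":0,"wz":0,"jaw":1},{"x":-0.001,"y":0,"z":0.012,"wx":0,"wy":0,"wz":0,"jaw":1},{"x":-0.001,"y":0,"z":0.018,"wx":0,"wy":0,"wz":0,"jaw":1},{"x":-0.001,"y":0,"z":0.023,"wx":0,"wy":0,"wz":0,"jaw":1},{"x":-0.001,"y":0,"z":0.025,"wx":0,"wy":0,"wz":0,"jaw":1},{"x":-0.001,"y":0,"z":0.025,"wx":0,"wy":0,"wz":0,"jaw":1},{"x":-0.001,"y":0,"z":0.025,"wx":0,"wy":0,"wz":0,"jaw":1}]' 60
python3 - <<'E'
from h import *
w=snap('wrist');a=snap('side');s=state();print(s['position'],s['contact_force'])
A=cv2.resize(w['color'][200:300,260:370,::-1],(550,500),interpolation=cv2.INTER_CUBIC)
cv2.imwrite('pics/w11.png',A)
cv2.imwrite('pics/s11.png',cv2.resize(a['color'][140:240,290:400,::-1],None,fx=5,fy=5,interpolation=cv2.INTER_CUBIC))
E
```

```text
t: 11.85
position: [0.5583, 0.0587, 0.3478]
tcp_rot: [0.647, 0.763, 0.0, 0.0]
contact_force: [-0.2, 0.1, -1.9]
opening: 0.0195
[0.55836184 0.05869676 0.3479734 ] [-0.45274315  0.1063293  -1.80345733]
```

View pics/w11.png

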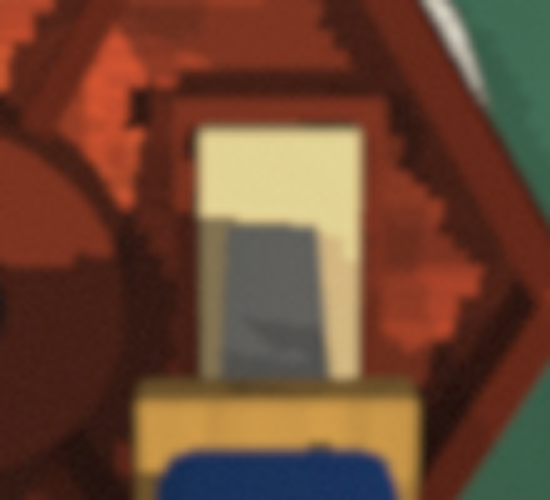

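View pics/s11.png

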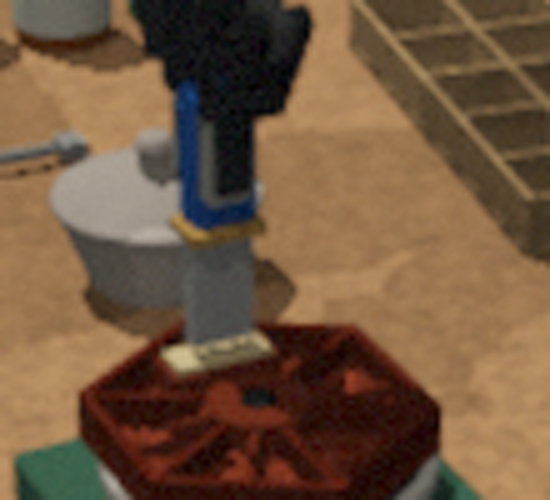

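```bash
python3 -m pendant '[{"x":0.0005,"y":0,"z":0.002,"wx":0,"wy":0,"wz":0,"jaw":1},{"x":0.0005,"y":0,"z":0.004,"wx":0,"wy":0,"wz":0,"jaw":1},{"x":0.0005,"y":0,"z":0.006,"wx":0,"wy":0,"wz":0,"jaw":1},{"x":0.0005,"y":0,"z":0.007,"wx":0,"wy":0,"wz":0,"jaw":1},{"x":0.0005,"y":0,"z":0.007,"wx":0,"wy":0,"wz":0,"jaw":1}]'
python3 -m pendant '[{"x":0,"y":0,"z":0.001,"wx":0,"wy":0,"wz":0,"jaw":1},{"x":0,"y":0,"z":0.002,"wx":0,"wy":0,"wz":0,"jaw":1},{"x":0,"y":0,"z":0.002,"wx":0,"wy":0,"wz":0,"jaw":1}]'
```

```text
t: 12.45
position: [0.5582, 0.0592, 0.3406]
tcp_rot: [0.647, 0.763, -0.0, -0.0]
contact_force: [-0.1, -0.5, 0.3]
opening: 0.0194
t: 12.75
position: [0.5582, 0.0592, 0.3387]
tcp_rot: [0.647, 0.763, 0.0, -0.0]
contact_force: [-0.9, 1.4, 2.2]
opening: 0.0194
```

```bash
python3 -m pendant '[{"x":0,"y":0,"z":0.001,"wx":0,"wy":0,"wz":0,"jaw":1},{"x":0,"y":0,"z":0.002,"wx":0,"wy":0,"wz":0,"jaw":1},{"x":0,"y":0,"z":0.002,"wx":0,"wy":0,"wz":0,"jaw":1},{"x":0,"y":0,"z":0.002,"wx":0,"wy":0,"wz":0,"jaw":1}]'
python3 - <<'E'
from h import *
f=[];z=[]
for i in range(6):
    w=snap('wrist');s=state();f.append(s['contact_force']);z.append(s['position'][2])
a=snap('side')
print(np.mean(f,0),np.std(f,0),np.mean(z),s['qvel'])
cv2.imwrite('pics/w12.png',w['color'][...,::-1])
cv2.imwrite('pics/s12.png',cv2.resize(a['color'][140:260,290:410,::-1],None,fx=5,fy=5,interpolation=cv2.INTER_CUBIC))
E
```

```text
t: 13.15
position: [0.5582, 0.0592, 0.3368]
tcp_rot: [0.647, 0.763, 0.0, 0.0]
contact_force: [-1.6, 0.5, 3.6]
opening: 0.0194
[-0.56841024  0.06892611  3.03712405] [0.70033401 0.22024299 0.43918136] 0.3367622003907535 [ 9.55837028e-04 -7.33043144e-05 -2.21305531e-03 -9.75395835e-04
 -4.15366572e-04 -9.83650193e-05]
```

View pics/w12.png

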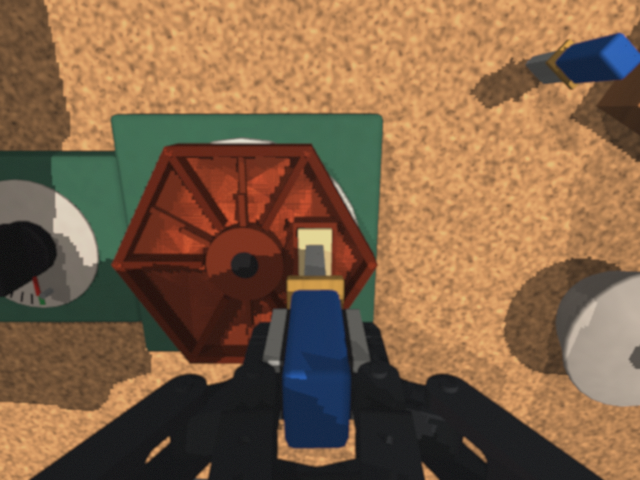

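View pics/s12.png

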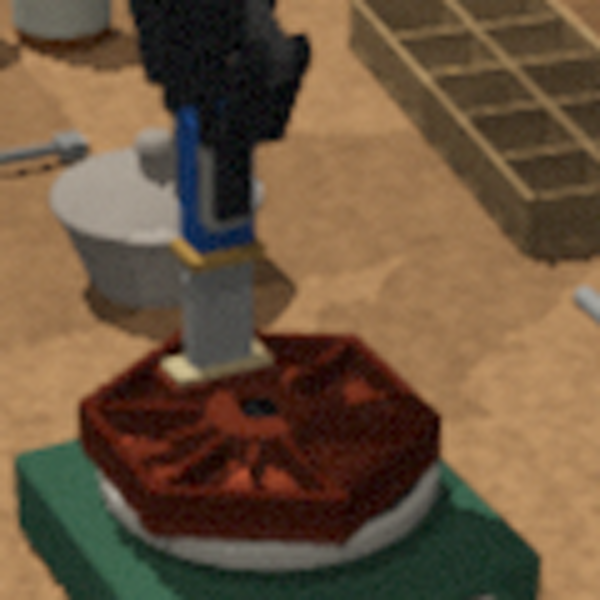

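```bash
python3 -m pendant '[{"x":0,"y":0,"z":0.001,"wx":0,"wy":0,"wz":0,"jaw":1},{"x":0,"y":0,"z":0.001,"wx":0,"wy":0,"wz":0,"jaw":1},{"x":0,"y":0,"z":0.001,"wx":0,"wy":0,"wz":0,"jaw":1},{"x":0,"y":0,"z":0.001,"wx":0,"wy":0,"wz":0,"jaw":1},{"x":0,"y":0,"z":0.001,"wx":0,"wy":0,"wz":0,"jaw":1}]'
python3 - <<'E'
from h import *
f=[];z=[]
for i in range(8):
    w=snap('wrist');s=state();f.append(s['contact_force']);z.append(s['position'][2])
a=snap('side');b=snap('scene')
print(np.mean(f,0),np.mean(z),s['opening'],s['t'])
zz=.092
C=lambda x,y:(260+(x+.5)/6-.5,200+(y+.5)/6-.5)
cv2.imwrite('pics/w13.png',cv2.resize(w['color'][200:300,260:370,::-1],None,fx=6,fy=6,interpolation=cv2.INTER_CUBIC))
cv2.imwrite('pics/sc13.png',cv2.resize(b['color'][180:340,270:430,::-1],None,fx=3.7,fy=3.7,interpolation=cv2.INTER_CUBIC))
E
```

```text
t: 14.0
position: [0.5582, 0.0592, 0.3357]
tcp_rot: [0.647, 0.763, 0.0, 0.0]
contact_force: [-0.2, -0.3, 4.8]
opening: 0.0191
[-0.46879662  0.533739    3.82507087] 0.33573293581455627 0.019549262300925838 14.4
```

View pics/w13.png

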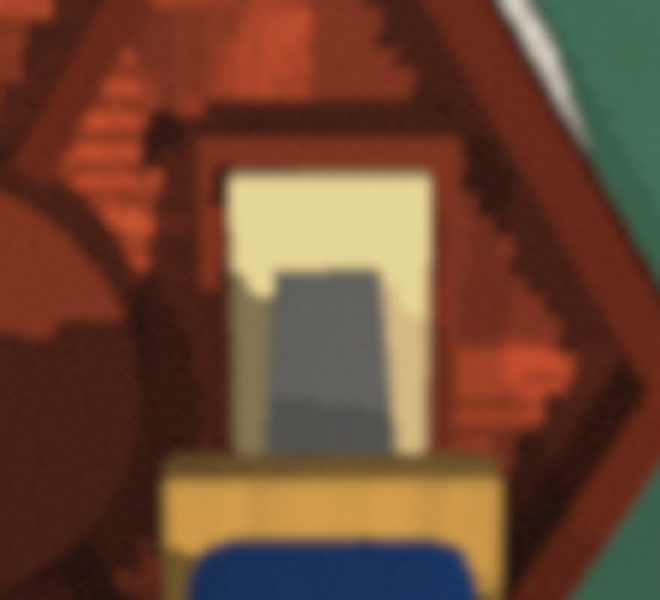

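View pics/sc13.png

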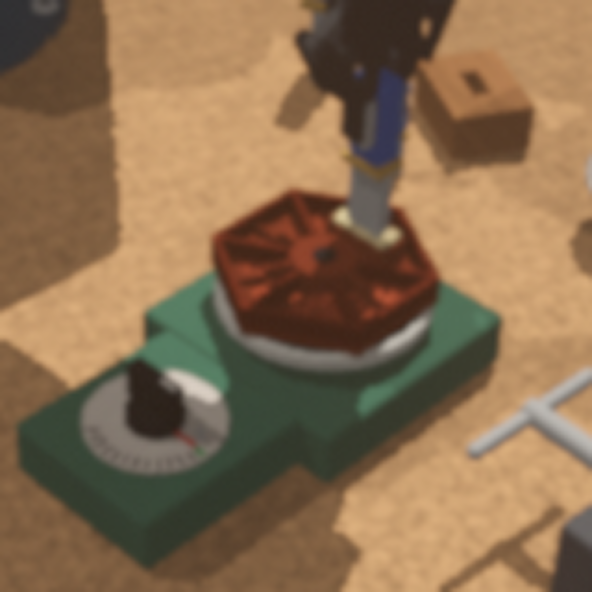

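The foot is 0.3 mm off across and about 1 mm off along the strip. Net push is about 5.5 N with about 6 mm of sinking, and everything is at rest.

```bash
python3 - <<'E'
from h import *
print(ticket.close_job())
E
```

```text
the job is handed in; nothing more can be done
None
```

The job is handed in at about 14.5 s of the 51 s allowed. No verdict was reported, so what follows is from my own measurements.

**What I did:** I turned the tare knob counterclockwise to its stop. I then drew the middle-sized blade from the stand, turned it to match the strip and pressed it down in small steps.

**Last checks:**
- **Tare:** the wrist torque rose sharply at the stop. Seen from above, the bar and the scale agreed to within about 1.5° (0.03 rad), and the pointer still looked to be at the green mark at the end.
- **Blade position:** the foot looks about 1 mm off centre along the strip and 0.3 mm across it. The tool points straight down and the blade looked upright.
- **Push:** the force averaged 3.8 N. Adding back the −1.3 to −2 N it read while hanging free gives about 5 to 6 N.
- **Sinking:** this is about 6 mm, worked out from the tool's height since the platform cannot be read directly.
- **Pan and surroundings:** the pan looks flat and in place, and I saw no bystander move. I did not measure the bystanders one by one at the end.

**Disagreements:**
- **Side camera:** it placed the strip about 1 px (1 to 1.5 mm) away from where the wrist camera did, which is within tolerance. I went by the wrist view.
- **Knob turn:** the fingers carried 15 to 23 N of side and upward load on the knob before I corrected their position.

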